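# Index and lock the disc of a slicer

## Robot

A 6-joint arm with a two-finger parallel gripper is mounted at the origin on a cart in front of the work surface, level with it; the furniture and walls round the work are solid. World frame = base frame: x ahead of the robot, y to its left, z up, the work surface at z = 0. Lengths are in m, angles in rad, forces in N, time in s.
With the tool pointing down it reaches from about 0.35 to 0.975 m from the base axis. Payload 4.9 kg.
Tool frame: the origin (TCP) lies at the very end of the fingers, on their centre line; the grasp point (between the pads) lies 19 mm behind it (ctrl.grasp_offset is the distance from the TCP to the grasp point, in m); z points along the fingers, y is the line along which they close (so a half turn about z gives the same grasp; the last joint's range is limited). The gripper opens to 85 mm and grips with 20 to 120 N. Pads are 22 mm wide; open, the fingers measure 114 mm over their backs; the gripper's body (76 mm by 85 mm) begins 54 mm behind the grasp point. The pads swing forward as they close: fully open they stand 13 mm farther back than shut.
Start: joints at [-1.407, 0.053, 1.613, -0, 1.476, -0.119], TCP at [0.174, -0.6, 0.231] pointing down, gripper open.
Joint ranges: [-3.01, 3.01], [-1.01, 2.22], [0.06, 2.58], [-1.02, 4.17], [0.09, 2.62], [-3.14, 3.14]. Speed limits (rad/s): [2.57, 2.57, 3.14, 3.14, 3.14, 3.14].

## Interface

Orientations are given as a rotation vector (axis times angle).
In Python, from station import ctrl, optics gives the robot as it stands.
- The arm moves only by the shell command python3 -m handwheel 'ROWS' [OPENING] [FORCE]. ROWS is JSON, a list of rows, each an object of numbers: "tx", "ty", "tz": the shift along the tool's x, y, z in mm; "roll": the turn about the tool's z in rad. A call has 1 to 12 rows; each row shifts and turns the commanded pose from where the row before left it, along the tool's axes as they then stand; what a row does not reach is not made up. A row lasts 1/12 s, in which the tool goes at most 41.7 mm and 7.16 degrees, less where a joint would pass 70% of its speed; a pose out of reach is approached as far as the arm can. A call with a gripper value outside its range is refused whole. OPENING is the finger opening in mm, from 0 to 85.4, set as the call begins (- or left out, the last holds). The fingers move at their own pace and stop on an object; FORCE is the grip in N (left out, the last holds). Time passes only in rows, so rows that do not move let the fingers close. It gives the time, the measured TCP pose, the force, the opening and the grip force at its end, in the units of the state.
- ctrl.get_obs(): the state, without advancing time (a new reading comes with each control period).
- optics.get_image(name): name is "scene" or "side" or "wrist"; returns (picture, depth): 480x640x3 uint8, red, green, blue; 480x640 float32, m along the optical axis (not along the pixel's ray), 0 where there is no reading.
- optics.camera_params(name): a dict with "mtx" (3x3 intrinsics, pixels), "extrinsics" (4x4, takes a point from camera to world coordinates); the wrist camera has in their place "tool_from_camera" (4x4, takes a point from camera to tool coordinates, whose origin is the TCP and whose axes are the flange's). Camera axes: x right, y down, z forward; pixel columns grow to the right and rows downward; lengths in m; the calibration is good to about 2 mm. A picture is of the moment at which its call begins: read the wrist's pose just before it. camera_params takes no time and is no camera call.
- ctrl.finish_job(): hands the job in; it is judged then, once.
The state is a dict: "t": time; "q": joint angles; "dq": joint speeds; "effort": joint torques, N m; "tool_pos": TCP position; "tool_rot": TCP orientation; "contact_force": force on the tool from outside, world axes, zero at the start; "wrist_torque": the same for the moment, N m; "opening": finger opening in m; "grip_force": force on a finger pad.
Only numpy, scipy, OpenCV 4.12 (cv2) and the standard library are available. Lean on these libraries where they do the work, as an engineer would, in place of code of your own. Each camera call takes 0.05 s, during which the arm holds its last target. There are 200 camera calls.

## Task

Get the slicer ready for use: turn its steel disc by its studs until the single notch in the rim faces the locking bolt, then slide the bolt fully into the notch and press it against the notch's bottom with about 13 N for half a second so that it seats; more than 17 N between bolt and disc would damage it. Push the disc gently (under 25 N), keep the disc flat on the base, leave the bolt home, and do not shift the things standing round the slicer.

Things in the scene. Friction and masses are not known exactly. Their poses are not given: they have to be found in the camera images.
- slicer_base: Fixed white plastic base plate of the slicer; top 20 mm above the worktop. Origin on the worktop at the nominal disc middle; in its frame it spans x -146 to 80, y -82 to 82 mm. The locking bolt lies on its -x side, in a guide bridge at x -92 to -74 mm, 42 mm wide, 44 mm above the worktop.
- mark (a point): Point on the base where the tip of the fully drawn-back bolt stands: x -75, y 0 of the base, 25 mm above the worktop; the notch must face it. Note: the 20 mm spindle through the disc (top 42 mm above the worktop) stands up to 2 mm off the base's origin in x and y; this varies and is not measured.
- slicing_disc: Loose steel disc flat on the base, 130 mm wide, 10 mm thick, about 0.35 kg. Its 28 mm hole has 4 mm play round the spindle. Origin: centre of underside. One rim notch, 16 mm wide and deep, towards its own -x. Four black studs, 12 mm thick, rise 16 mm above it (to 46 mm over the worktop), 50 mm out, at 45, 135, 225, 315 degrees from its +x: push one sideways to turn it.
- notch_mouth (a point): Middle of the notch at the disc's rim, 65 mm from the disc's centre, half way up its edge.
- notch_floor (a point): Middle of the flat bottom of the notch, 49 mm from the disc's centre, half way up the edge. The bolt seats on it after 24 to 33 mm of travel: it first pushes the loose disc up to 8 mm, until the play on the spindle is taken up. How far varies and is not measured, so feel for it: there the force rises steeply.
- lock_bolt: Bolt: steel bar 12 mm wide, round nose, with a black upright tab 9 mm thick along x, 26 mm wide, 21 to 57 mm over the worktop. Origin under the tab's middle, 20 mm over the worktop; its x is the base's +x. Slides along it only, about 2 N friction, stays where left. Drawn back (to 3 mm forward), the origin is at x -130 mm of the base. Its travel is 36 mm; only the notch's bottom stops it.
- bolt_tip (a point): Front point of the bolt's nose, 55 mm ahead of the bolt's origin, 25 mm above the worktop. The round nose finds the notch if that is within about 4 mm of the bolt's line.
- ramekin_a: Bystander: small white fluted bowl, 68 mm wide, 38 mm tall, to the left of the slicer. Origin at the centre of its underside.
- garlic: Bystander: garlic bulb, 60 mm, to the right of the slicer. Origin at its underside.
- salt_cellar: Bystander: round wooden pot with lid, 68 mm wide, 62 mm tall. Origin at its underside.
- salt_shaker: Bystander: salt shaker, 44 mm wide, 90 mm tall. Origin at its underside.
Not all that is in view belongs to the job. Of the things like the slicing_disc, leave any that is red; of the rest the smaller one is meant.

How it is judged:
On the way, in this order (a step that is already met when the one before it is completed fails the run):
1. the notch faces the bolt (its middle within 4 mm of the bolt's line) while the bolt is still drawn back, and the disc rests (y of notch_mouth in the frame of slicer_base between -0.004 and 0.004 m and x of notch_mouth in the frame of slicer_base below -0.05 m and x of bolt_tip in the frame of slicer_base below -0.067 m and angular speed of slicing_disc below 0.1 rad/s), for 0.2 s.
2. the bolt is on the notch's bottom and pressed against it with more than 10 N for 0.3 s (horizontal distance between bolt_tip and notch_floor below 0.003 m and contact force between lock_bolt and slicing_disc above 10 N), for 0.3 s.
At the end, for the whole second after the job is handed in: The notch faces the mark within 5 mm, the bolt's tip is within 3 mm of the middle of the notch's bottom, the disc lies flat on the base (tilt under 0.04 rad, not raised over 3 mm) and rests (y of notch_mouth in the frame of slicer_base between -0.005 and 0.005 m and x of notch_mouth in the frame of slicer_base below -0.05 m and horizontal distance between bolt_tip and notch_floor below 0.003 m and angle between slicing_disc's own z axis and vertical below 0.04 rad and z of slicing_disc in the frame of slicer_base below 0.023 m and linear speed of slicing_disc below 0.01 m/s and angular speed of slicing_disc below 0.05 rad/s); the robot touches nothing.
It fails at once if the bolt and the disc press on each other with more than 17 N (contact force between lock_bolt and slicing_disc above 17 N).
It fails at once if the robot presses on the disc with more than 25 N (contact force between any of the arm, the fingers and slicing_disc above 25 N).
It fails at once if the disc is lifted or tilted off the base (z of slicing_disc in the frame of slicer_base above 0.026 m or angle between slicing_disc's own z axis and vertical above 0.12 rad).
It fails at once if the white bowl, garlic, wooden pot or salt shaker is shifted by more than 15 mm (distance of any of ramekin_a, garlic, salt_cellar, salt_shaker from where it was at the start of the episode above 0.015 m).
It also fails if it takes over 64 s, if anything falls off the work surface, if the arm or the gripper's body presses on something with over 40 N, if the wrist force passes 120 N, or if a joint passes its speed limit or range.

## Working session

There is one attempt and no reset: what is moved stays moved. The work goes in short steps, Python scripts to look and compute and a shell command to move; the robot and the scene stay as the last step left them, time stands still between calls to the robot, and variables do not carry over. Pictures are saved under pics/ and viewed, at most 10 in all, crops included, and the job is handed in when it is done.

```bash
mkdir -p pics; cat > h.py <<'E'
import numpy as np,cv2
from station import ctrl,optics
def grab(n,tag):
    im,d=optics.get_image(n); cv2.imwrite(f'pics/{tag}.png',im[:,:,::-1]); np.save(f'pics/{tag}.npy',d); return im,d
def ray(n,u,v,z,T=None):
    p=optics.camera_params(n); E=p['extrinsics'] if T is None else T
    E=np.array(E); r=E[:3,:3]@np.linalg.inv(np.array(p['mtx']))@[u,v,1]; o=E[:3,3]
    return o+r*(z-o[2])/r[2]
E
python3 - <<'E'
from h import *
o=ctrl.get_obs();print(o['t'],o['tool_pos'],o['tool_rot'],ctrl.grasp_offset)
grab('scene','s0');grab('side','d0')
for n in('scene','side'):print(np.round(optics.camera_params(n)['extrinsics'],3))
E
```

```text
0.0 [ 0.17427523 -0.59955995  0.23005766] [-3.10818528e+00 -4.42416154e-01  1.36874989e-04] 0.0187
[[-0.862 -0.365  0.352  0.089]
 [-0.506  0.603 -0.617  0.715]
 [ 0.013 -0.71  -0.704  0.891]
 [ 0.     0.     0.     1.   ]]
[[-1.    -0.023  0.009  0.492]
 [-0.018  0.444 -0.896  0.831]
 [ 0.016 -0.896 -0.444  0.475]
 [ 0.     0.     0.     1.   ]]
```

View pics/s0.png

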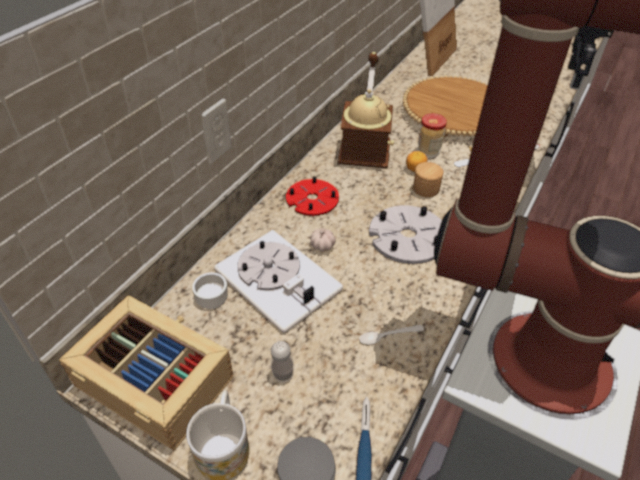

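View pics/d0.png

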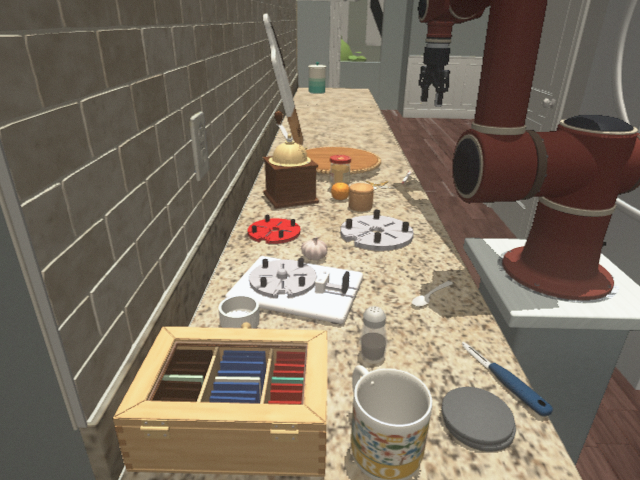

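Three discs show up in the scene picture: red at (312,196), large grey at (410,233) and small grey at (270,265) on the white base. The small grey one fits, because it isn't red and is the smaller of the other two. I'll check it in an enlarged crop.

```bash
python3 - <<'E'
from h import *
a=cv2.imread('pics/s0.png')[225:335,205:350]; b=cv2.imread('pics/d0.png')[245:325,220:370]
a=cv2.resize(a,None,fx=5,fy=5,interpolation=2)[:, :]; b=cv2.resize(b,None,fx=5,fy=5,interpolation=2)
cv2.imwrite('pics/c1.png',a); cv2.imwrite('pics/c2.png',b)
E
```

```text
(no output)
```

View pics/c1.png

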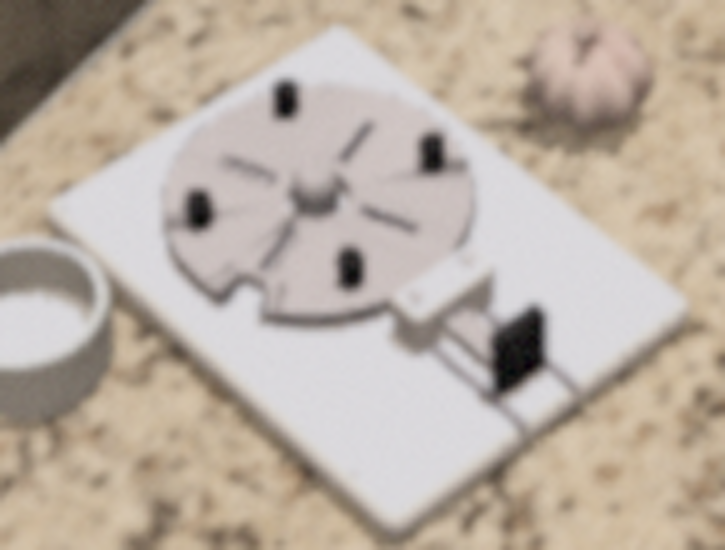

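View pics/c2.png

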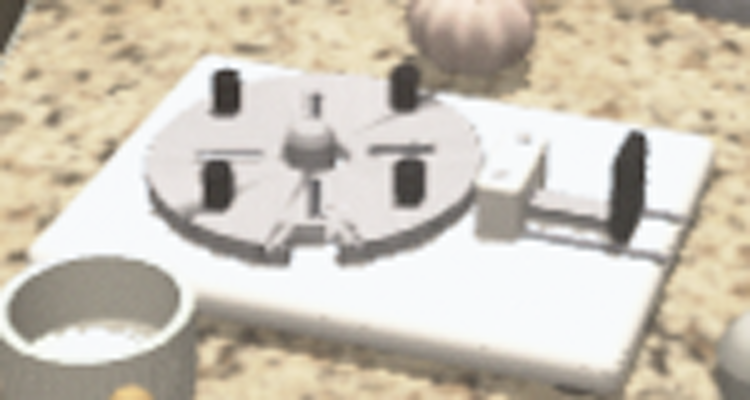

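The crops confirm the small grey disc on the white base, with its bolt tab at scene (309,290). The notch is at scene (254,283) and side (283,295), about a quarter turn from the bolt.

```bash
python3 - <<'E'
from h import *
P={'stA':(.046,(286,83),(226,70)),'stB':(.046,(432,137),(404,64)),'stC':(.046,(198,195),(217,163)),'stD':(.046,(350,252),(409,160)),
'cA':(.02,(338,27),(205,55)),'cB':(.02,(685,303),(715,140)),'cC':(.02,(395,535),(605,385)),'cD':(.02,(52,207),(32,250)),
'tab':(.057,(519,328),(633,137)),'notch':(.03,(242,301),(315,250)),'spin':(.042,(314,185),(308,130))}
R={}
for k,(z,a,b) in P.items():
    f=lambda p:[(p[0]+.5)/5-.5,(p[1]+.5)/5-.5]
    a=f(a);b=f(b)
    A=ray('scene',a[0]+205,a[1]+225,z);B=ray('side',b[0]+220,b[1]+245,z); R[k]=(A[:2]+B[:2])/2
    print(k,A[:2].round(4),B[:2].round(4))
st=np.mean([R[k] for k in('stA','stB','stC','stD')],0);print('disc',st,'rad',[np.linalg.norm(R[k]-st).round(4) for k in('stA','stB','stC','stD')])
mid=np.mean([R['c'+c] for c in'ABCD'],0); ax=(R['cA']+R['cD']-R['cB']-R['cC']);L=np.linalg.norm(ax)/2;ax/=2*L
w=np.linalg.norm(R['cB']+R['cA']-R['cC']-R['cD'])/2
print('len',L,'wid',w,'yaw',np.arctan2(ax[1],ax[0]),'origin',mid+.033*ax, 'tabpred',mid+.033*ax-.13*ax)
v=R['notch']-st;print('notch ang',np.arctan2(v[1],v[0]),np.linalg.norm(v)); 
print([ (k,np.arctan2(*(R[k]-st)[::-1]).round(3)) for k in('stA','stB','stC','stD')])
E
```

```text
stA [0.6089 0.056 ] [0.6101 0.0569]
stB [0.5389 0.0506] [0.54   0.0486]
stC [0.603  0.1274] [0.6042 0.1274]
stD [0.5328 0.121 ] [0.5338 0.1221]
cA [ 0.6251 -0.0052] [ 0.6279 -0.0027]
cB [0.4145 0.0554] [0.4151 0.0583]
cC [0.4532 0.2116] [0.4625 0.2211]
cD [0.667  0.1463] [0.67   0.1485]
tab [0.4496 0.1274] [0.4514 0.1203]
notch [0.5638 0.1538] [0.5654 0.1592]
spin [0.5679 0.0955] [0.5739 0.0953]
disc [0.57145591 0.08874518] rad [np.float64(0.0499), np.float64(0.0506), np.float64(0.0503), np.float64(0.0503)]
len 0.22087488420074647 wid 0.16115412847657018 yaw -0.2980252659785074 origin [0.57346146 0.09447097] tabpred [0.4491921  0.13264327]
notch ang 1.671818772806099 0.06809574771515144
[('stA', np.float64(-0.704)), ('stB', np.float64(-2.256)), ('stC', np.float64(0.878)), ('stD', np.float64(2.431))]
```

Measured against the sizes given: stud radii come out at 50 mm and the base at 221 x 161 mm, both close. The base yaw is about -0.28. The notch stands at about 1.66 rad and has to reach about 2.86, so the disc turns about +1.2 rad. First I'll move above it for a wrist view.

```bash
python3 -m handwheel '[{"tx":26.8,"ty":-28.6,"tz":-4},{"tx":26.8,"ty":-28.6,"tz":-4},{"tx":26.8,"ty":-28.6,"tz":-4},{"tx":26.8,"ty":-28.6,"tz":-4},{"tx":26.8,"ty":-28.6,"tz":-4},{"tx":26.8,"ty":-28.6,"tz":-4},{"tx":26.8,"ty":-28.6,"tz":-4},{"tx":26.8,"ty":-28.6,"tz":-4},{"tx":26.8,"ty":-28.6,"tz":-4},{"tx":26.8,"ty":-28.6,"tz":-4}]' 22
python3 -m handwheel '[{"tx":26.8,"ty":-28.6,"tz":-4},{"tx":26.8,"ty":-28.6,"tz":-4},{"tx":26.8,"ty":-28.6,"tz":-4},{"tx":26.8,"ty":-28.6,"tz":-4},{"tx":26.8,"ty":-28.6,"tz":-4},{"tx":26.8,"ty":-28.6,"tz":-4},{"tx":26.8,"ty":-28.6,"tz":-4},{"tx":26.8,"ty":-28.6,"tz":-4},{"tx":26.8,"ty":-28.6,"tz":-4},{"tx":26.8,"ty":-28.6,"tz":-4},{"tx":0},{"tx":0}]'
python3 - <<'E'
from h import *
o=ctrl.get_obs();print(o['t'],o['tool_pos'],o['tool_rot'],o['contact_force'],o['opening'])
np.savez('pics/w1pose.npz',p=o['tool_pos'],r=o['tool_rot']);grab('wrist','w1');print(np.round(optics.camera_params('wrist')['tool_from_camera'],3))
E
```

```text
0.1 [ 0.17430389 -0.59963882  0.23018319] [-3.10842875e+00 -4.42472005e-01  1.03508115e-04] [0.98104554 0.58457615 0.17307088] 0.08515367538490384
[[ 0.    -0.966 -0.259  0.065]
 [ 1.     0.     0.    -0.001]
 [-0.    -0.259  0.966 -0.142]
 [ 0.     0.     0.     1.   ]]$[0]: bad value
$[0]: bad value
```

View pics/w1.png

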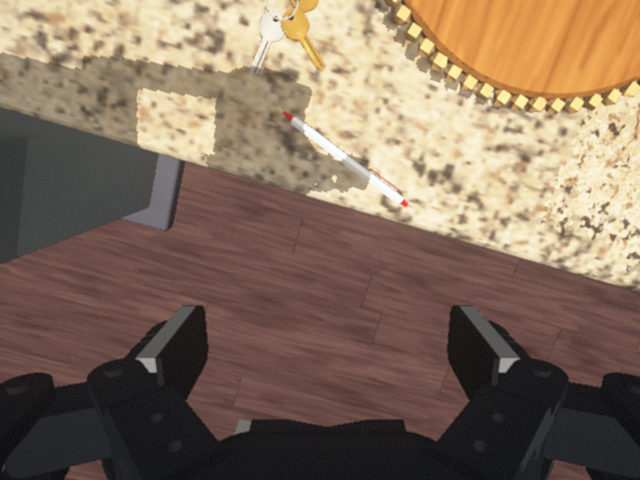

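The rows were refused, so the arm is still at the start. The wrist view shows only the counter and floor. Each row probably needs all four keys.

```bash
python3 -m handwheel '[{"tx":26.8,"ty":-28.6,"tz":-4,"roll":0}]' 22; python3 -m handwheel 2>&1 | head; python3 -m handwheel --help 2>&1 | head -20
```

```text
t: 0.23
tool_pos: [0.1898, -0.5675, 0.2327]
tool_rot: [-3.109, -0.436, 0.003]
contact_force: [0.9, 1.4, 0.4]
opening: 0.0757
grip_force: 0.0
invalid input
invalid input: not JSON, or not a number
```

```bash
python3 -m handwheel '[{"tx":26.8,"ty":-28.6,"tz":-4,"roll":0},{"tx":26.8,"ty":-28.6,"tz":-4,"roll":0},{"tx":26.8,"ty":-28.6,"tz":-4,"roll":0},{"tx":26.8,"ty":-28.6,"tz":-4,"roll":0},{"tx":26.8,"ty":-28.6,"tz":-4,"roll":0},{"tx":26.8,"ty":-28.6,"tz":-4,"roll":0},{"tx":26.8,"ty":-28.6,"tz":-4,"roll":0},{"tx":26.8,"ty":-28.6,"tz":-4,"roll":0},{"tx":26.8,"ty":-28.6,"tz":-4,"roll":0}]'
python3 -m handwheel '[{"tx":26.8,"ty":-28.6,"tz":-4,"roll":0},{"tx":26.8,"ty":-28.6,"tz":-4,"roll":0},{"tx":26.8,"ty":-28.6,"tz":-4,"roll":0},{"tx":26.8,"ty":-28.6,"tz":-4,"roll":0},{"tx":26.8,"ty":-28.6,"tz":-4,"roll":0},{"tx":26.8,"ty":-28.6,"tz":-4,"roll":0},{"tx":26.8,"ty":-28.6,"tz":-4,"roll":0},{"tx":26.8,"ty":-28.6,"tz":-4,"roll":0},{"tx":26.8,"ty":-28.6,"tz":-4,"roll":0},{"tx":26.8,"ty":-28.6,"tz":-4,"roll":0},{"tx":0,"ty":0,"tz":0,"roll":0},{"tx":0,"ty":0,"tz":0,"roll":0}]'
python3 - <<'E'
from h import *
o=ctrl.get_obs();print(o['t'],o['tool_pos'],o['tool_rot'],o['contact_force'],o['opening'])
np.savez('pics/w2pose.npz',p=o['tool_pos'],r=o['tool_rot']);grab('wrist','w2')
E
```

```text
t: 0.98
tool_pos: [0.3522, -0.2488, 0.2713]
tool_rot: [3.11, 0.442, 0.0]
contact_force: [0.7, 0.2, 0.6]
opening: 0.0219
grip_force: 0.0
t: 1.98
tool_pos: [0.5297, 0.1004, 0.3107]
tool_rot: [3.109, 0.448, -0.002]
contact_force: [-0.7, -0.5, 0.2]
opening: 0.0218
grip_force: 0.0
1.9833 [0.52968759 0.10036585 0.31074644] [ 3.10940143e+00  4.48110272e-01 -2.09293662e-03] [-0.65025827 -0.53643586  0.17181136] 0.021831712786357864
```

View pics/w2.png

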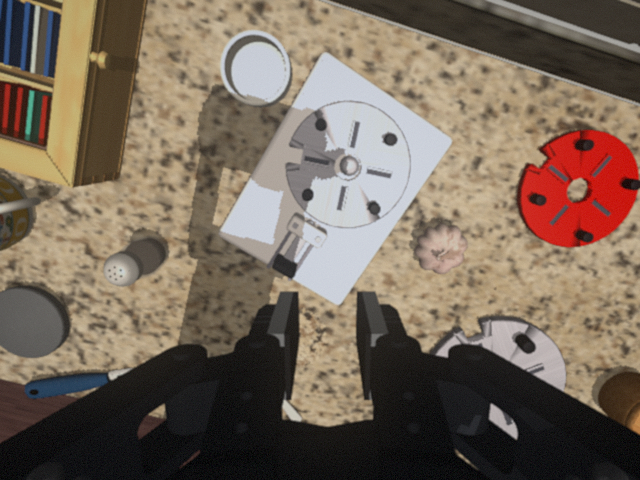

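The wrist view shows the slicer from above: disc at (348,165), notch at about (297,155), tab at (285,266), garlic at (440,247). I'll take one enlarged crop for precision.

```bash
python3 - <<'E'
from h import *
a=cv2.imread('pics/w2.png')[50:245,215:460]
cv2.imwrite('pics/c3.png',cv2.resize(cv2.imread('pics/w2.png')[90:290,220:420],None,fx=3,fy=3,interpolation=2))
E
```

```text
(no output)
```

View pics/c3.png

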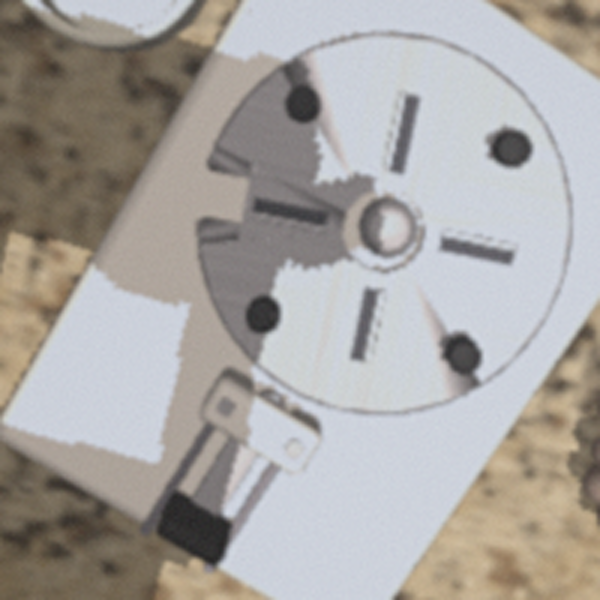

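```bash
cat >> h.py <<'E'
from scipy.spatial.transform import Rotation as Ro
def wT(f):
    q=np.load(f);T=np.eye(4);T[:3,:3]=Ro.from_rotvec(q['r']).as_matrix();T[:3,3]=q['p']
    return T@np.array(optics.camera_params('wrist')['tool_from_camera'])
ang=lambda v:float(np.arctan2(v[1],v[0]))
E
python3 - <<'E'
from h import *
T=wT('pics/w2pose.npz')
c=lambda u,v,z:ray('wrist',220+(u+.5)/3-.5,90+(v+.5)/3-.5,z,T)[:2]
r=lambda u,v,z:ray('wrist',u,v,z,T)[:2]
C=[r(323,53,.02),r(452,142,.02),r(340,305,.02),r(221,232,.02)]
ax=C[0]+C[1]-C[2]-C[3];print('L,W',np.linalg.norm(ax)/2,np.linalg.norm(C[1]+C[2]-C[0]-C[3])/2,'edge yaws',ang(C[0]-C[3]),ang(C[1]-C[2]),ang(C[1]-C[0])+1.5708,ang(C[2]-C[3])+1.5708)
e=ax/np.linalg.norm(ax);o=np.mean(C,0)+.033*e
S={k:c(*p,.046) for k,p in dict(A=(512,147),B=(462,354),C=(302,103),D=(262,314)).items()}
d=np.mean(list(S.values()),0);print('disc',d,{k:(s.round(4),round(float(np.linalg.norm(s-d)),4),round(ang(s-d),3)) for k,s in S.items()})
n=(c(211,163,.03)+c(202,219,.03))/2;print('notch',n,ang(n-d),np.linalg.norm(n-d))
s1,s2=c(226,405,.044),c(295,447,.044);b=(s1+s2)/2;print('bridge',b,'yaw',ang(s2-s1)+1.5708)
t=c(195,526,.057);print('tab',t,'yaw t-b',ang(b-t),'dist',np.linalg.norm(b-t))
print('spin',c(385,228,.042),'origin',o,'yaw',ang(e),'tabpred',o-.13*e,'bridgepred',o-.083*e)
E
```

```text
L,W 0.21561127254201015 0.15894521524143568 edge yaws -0.2716023147152476 -0.27489241623843075 -0.27839858438109744 -0.2956960673939335
disc [0.57062761 0.09167439] {'A': (array([0.6085, 0.0598]), 0.0495, -0.701), 'B': (array([0.5389, 0.0542]), 0.0491, -2.272), 'C': (array([0.6023, 0.1294]), 0.0493, 0.872), 'D': (array([0.5328, 0.1234]), 0.0493, 2.444)}
notch [0.56568368 0.15314081] 1.6510564151662768 0.061664934339621676
bridge [0.49471428 0.11327143] yaw -0.27568389128909354
tab [0.4573323  0.12566984] yaw t-b -0.32025106919270685 dist 0.03938442797273776
spin [0.571704  0.0916086] origin [0.57439205 0.08982374] yaw -0.27325781776467284 tabpred [0.44921547 0.12490682] bridgepred [0.49447162 0.11222294]
```

The wrist figures agree with each other: stud radii 49 mm, yaw -0.275, bridge within 1 mm of prediction. I'll straddle stud A at (0.6085, 0.0598), which is far from the bolt, and swing it +1.21 rad.

```bash
python3 -m handwheel '[{"tx":0,"ty":0,"tz":0,"roll":0.1234},{"tx":0,"ty":0,"tz":0,"roll":0.1234},{"tx":0,"ty":0,"tz":0,"roll":0.1234},{"tx":0,"ty":0,"tz":0,"roll":0.1234},{"tx":0,"ty":0,"tz":0,"roll":0.1234},{"tx":0,"ty":0,"tz":0,"roll":0.1234},{"tx":0,"ty":0,"tz":0,"roll":0.1234},{"tx":0,"ty":0,"tz":0,"roll":0.1234},{"tx":0,"ty":0,"tz":0,"roll":0},{"tx":0,"ty":0,"tz":0,"roll":0}]'
python3 -m handwheel '[{"tx":14.4,"ty":-3.3,"tz":35,"roll":0},{"tx":14.4,"ty":-3.3,"tz":35,"roll":0},{"tx":14.4,"ty":-3.3,"tz":35,"roll":0},{"tx":14.4,"ty":-3.3,"tz":35,"roll":0},{"tx":14.4,"ty":-3.3,"tz":35,"roll":0},{"tx":14.4,"ty":-3.3,"tz":35,"roll":0},{"tx":0,"ty":0,"tz":0,"roll":0},{"tx":0,"ty":0,"tz":0,"roll":0},{"tx":0,"ty":0,"tz":0,"roll":0}]'
python3 - <<'E'
from h import *
o=ctrl.get_obs();print(o['tool_pos'],ang(Ro.from_rotvec(o['tool_rot']).as_matrix()[:2,0]))
R=Ro.from_rotvec(o['tool_rot']).as_matrix();print('to stud, tool mm',1e3*R.T@(np.array([.6085,.0598,.034])-o['tool_pos']))
E
```

```text
t: 2.87
tool_pos: [0.5291, 0.0975, 0.3112]
tool_rot: [2.949, -1.082, -0.0]
contact_force: [-0.2, 0.9, -0.0]
opening: 0.022
grip_force: 0.0
t: 3.62
tool_pos: [0.6087, 0.0577, 0.103]
tool_rot: [-2.949, 1.082, -0.002]
contact_force: [0.9, 0.1, 1.1]
opening: 0.0218
grip_force: 0.0
[0.6086815  0.05765812 0.10297749] -0.7036071045637531
to stud, tool mm [-1.60771192 -1.43432328 68.97733728]
```

```bash
python3 -m handwheel '[{"tx":-1.6,"ty":-1.4,"tz":15,"roll":0},{"tx":0,"ty":0,"tz":15,"roll":0},{"tx":0,"ty":0,"tz":10,"roll":0},{"tx":0,"ty":0,"tz":8,"roll":0},{"tx":0,"ty":0,"tz":7,"roll":0},{"tx":0,"ty":0,"tz":5,"roll":0},{"tx":0,"ty":0,"tz":5,"roll":0},{"tx":0,"ty":0,"tz":3,"roll":0},{"tx":0,"ty":0,"tz":0,"roll":0},{"tx":0,"ty":0,"tz":0,"roll":0}]'
```

```text
t: 4.45
tool_pos: [0.6079, 0.0599, 0.0333]
tool_rot: [2.949, -1.084, -0.0]
contact_force: [0.2, 0.1, 0.9]
opening: 0.0221
grip_force: 0.0
```

```bash
python3 -m handwheel '[{"tx":0,"ty":-2,"tz":0,"roll":-0.04},{"tx":0,"ty":-2,"tz":0,"roll":-0.04},{"tx":0,"ty":-2,"tz":0,"roll":-0.04},{"tx":0,"ty":-2,"tz":0,"roll":-0.04},{"tx":0,"ty":-2,"tz":0,"roll":-0.04},{"tx":0,"ty":-2,"tz":0,"roll":-0.04},{"tx":0,"ty":-2,"tz":0,"roll":-0.04},{"tx":0,"ty":-2,"tz":0,"roll":-0.04},{"tx":0,"ty":-2,"tz":0,"roll":-0.04},{"tx":0,"ty":-2,"tz":0,"roll":-0.04},{"tx":0,"ty":-2,"tz":0,"roll":-0.04},{"tx":0,"ty":-2,"tz":0,"roll":-0.04}]'
python3 - <<'E'
from h import *
o=ctrl.get_obs();print(o['tool_pos'],o['contact_force'],ang(Ro.from_rotvec(o['tool_rot']).as_matrix()[:2,0]),ang(o['tool_pos'][:2]-np.array([.5717,.0916])),np.linalg.norm(o['tool_pos'][:2]-np.array([.5717,.0916])))
E
```

```text
t: 5.45
tool_pos: [0.619, 0.0806, 0.0338]
tool_rot: [3.121, -0.348, -0.0]
contact_force: [-1.2, -1.4, 0.5]
opening: 0.0222
grip_force: 0.9
[0.61899877 0.08056943 0.03379447] [-1.18083109 -1.43171517  0.50014664] -0.2223681599780952 -0.22911548469975435 0.048567966676764454
```

```bash
python3 -m handwheel '[{"tx":0,"ty":-2,"tz":0,"roll":-0.04},{"tx":0,"ty":-2,"tz":0,"roll":-0.04},{"tx":0,"ty":-2,"tz":0,"roll":-0.04},{"tx":0,"ty":-2,"tz":0,"roll":-0.04},{"tx":0,"ty":-2,"tz":0,"roll":-0.04},{"tx":0,"ty":-2,"tz":0,"roll":-0.04},{"tx":0,"ty":-2,"tz":0,"roll":-0.04},{"tx":0,"ty":-2,"tz":0,"roll":-0.04},{"tx":0,"ty":-2,"tz":0,"roll":-0.04},{"tx":0,"ty":-2,"tz":0,"roll":-0.04},{"tx":0,"ty":-2,"tz":0,"roll":-0.04},{"tx":0,"ty":-2,"tz":0,"roll":-0.04}]'
python3 -m handwheel '[{"tx":0,"ty":-2,"tz":0,"roll":-0.04},{"tx":0,"ty":-2,"tz":0,"roll":-0.04},{"tx":0,"ty":-2,"tz":0,"roll":-0.04},{"tx":0,"ty":-2,"tz":0,"roll":-0.04},{"tx":0,"ty":-2,"tz":0,"roll":-0.04},{"tx":0,"ty":-2,"tz":0,"roll":-0.04},{"tx":0,"ty":-1,"tz":0,"roll":-0.02},{"tx":0,"ty":0,"tz":0,"roll":0},{"tx":0,"ty":0,"tz":0,"roll":0},{"tx":0,"ty":0,"tz":0,"roll":0}]'
python3 - <<'E'
from h import *
o=ctrl.get_obs();print(o['tool_pos'],o['contact_force'],ang(Ro.from_rotvec(o['tool_rot']).as_matrix()[:2,0]),ang(o['tool_pos'][:2]-np.array([.5717,.0916])),np.linalg.norm(o['tool_pos'][:2]-np.array([.5717,.0916])))
a,_=grab('side','d3');b,_=grab('scene','s3')
A=cv2.resize(a[240:325,220:370],None,fx=4,fy=4,interpolation=2);B=cv2.resize(b[235:315,205:340],None,fx=4,fy=4,interpolation=2)
A=A[:,:600];B=cv2.copyMakeBorder(B,0,0,0,60,cv2.BORDER_CONSTANT)[:259]
cv2.imwrite('pics/c4.png',np.vstack([A,B])[:,:,::-1])
E
```

```text
t: 6.45
tool_pos: [0.6191, 0.1043, 0.0337]
tool_rot: [3.115, 0.403, -0.0]
contact_force: [-0.4, -2.0, 0.1]
opening: 0.022
grip_force: 0.8
t: 7.28
tool_pos: [0.6147, 0.1168, 0.0336]
tool_rot: [3.038, 0.8, 0.001]
contact_force: [-0.4, -1.9, 0.9]
opening: 0.022
grip_force: 0.5
[0.61469836 0.11678348 0.03361946] [-0.38132737 -1.87088014  0.88128543] 0.5149890780689742 0.5298269146261287 0.049830379610967986
```

View pics/c4.png

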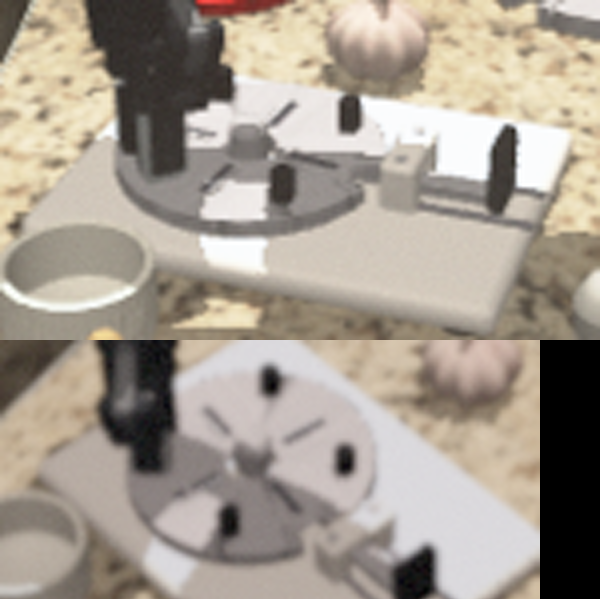

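The disc has turned and the notch is close to the bridge (side crop (360,190)). Three stud tops are visible in the scene crop at (270,368), (345,446) and (229,505). The fingers cover the fourth.

```bash
python3 - <<'E'
from h import *
from scipy.optimize import least_squares as ls
a=-.275;o=np.array([.5745,.0904])
def fit(n,px,bias,ks):
    P=[ray(n,u,v,.046)[:2]-bias for u,v in px]
    f=lambda x:np.concatenate([p-x[:2]-.05*np.array([np.cos(x[2]+k*np.pi/2),np.sin(x[2]+k*np.pi/2)]) for p,k in zip(P,ks)])
    r=ls(f,[.57,.09,.46]);c=r.x[:2];n_=r.x[2]+.785+np.pi/2; 
    m=c+.065*np.array([np.cos(n_),np.sin(n_)])-o
    print(n,r.x,'res',np.abs(r.fun).max(),'mouth base',m@[np.cos(a),np.sin(a)],m@[-np.sin(a),np.cos(a)])
s=[(205+(u+.5)/4-.5,235+(v+.5)/4-.5) for u,v in[(270,28),(345,106),(229,165)]]
fit('scene',s,np.array([.0003,-.0029]),[3,2,1])
d=[(220+(u+.5)/4-.5,240+(v+.5)/4-.5) for u,v in[(350,97),(283,167)]]
fit('side',d,np.array([.0014,-.0029]),[2,1])
E
```

```text
scene [0.57113546 0.09383238 0.38089245] res 0.0012848130242761255 mouth base -0.06862250395515544 0.01080980647499305
side [0.57035481 0.09615922 0.39004256] res 0.00017989952053701352 mouth base -0.07008001397229897 0.01224713341687908
```

```bash
python3 -m handwheel '[{"tx":0,"ty":-2,"tz":0,"roll":-0.04},{"tx":0,"ty":-2,"tz":0,"roll":-0.04},{"tx":0,"ty":-2,"tz":0,"roll":-0.04},{"tx":0,"ty":-1.5,"tz":0,"roll":-0.03},{"tx":0,"ty":-0.7,"tz":0,"roll":-0.015},{"tx":0,"ty":0,"tz":0,"roll":0},{"tx":0,"ty":0,"tz":0,"roll":0},{"tx":0,"ty":2,"tz":0,"roll":0},{"tx":0,"ty":0,"tz":0,"roll":0}]'
python3 -m handwheel '[{"tx":0,"ty":0,"tz":-5,"roll":0},{"tx":0,"ty":0,"tz":-15,"roll":0},{"tx":-10,"ty":0,"tz":-35,"roll":0},{"tx":-20,"ty":0,"tz":-35,"roll":0},{"tx":-20,"ty":0,"tz":-35,"roll":0},{"tx":-20,"ty":0,"tz":-35,"roll":0},{"tx":-20,"ty":0,"tz":-35,"roll":0},{"tx":-20,"ty":0,"tz":-35,"roll":0},{"tx":-20,"ty":0,"tz":-20,"roll":0},{"tx":-20,"ty":0,"tz":0,"roll":0},{"tx":0,"ty":0,"tz":0,"roll":0},{"tx":0,"ty":0,"tz":0,"roll":0}]'
python3 - <<'E'
from h import *
o=ctrl.get_obs();np.savez('pics/w5pose.npz',p=o['tool_pos'],r=o['tool_rot']);grab('wrist','w5')
T=wT('pics/w5pose.npz');p=np.linalg.inv(T)@[.555,.096,.03,1];K=np.array(optics.camera_params('wrist')['mtx'])
q=K@p[:3];q=q[:2]/q[2];print(q)
u,v=max(0,int(q[0])-90),max(0,int(q[1])-80);print(u,v)
cv2.imwrite('pics/c5.png',cv2.resize(cv2.imread('pics/w5.png')[v:v+190,u:u+190],None,fx=3,fy=3,interpolation=2))
E
```

```text
t: 8.13
tool_pos: [0.6112, 0.1222, 0.0332]
tool_rot: [-2.961, -1.047, -0.0]
contact_force: [0.1, -0.1, -0.1]
opening: 0.0221
grip_force: 0.0
t: 9.13
tool_pos: [0.4944, 0.0276, 0.2839]
tool_rot: [2.962, 1.047, 0.003]
contact_force: [1.4, -0.7, -0.2]
opening: 0.0222
grip_force: 0.0
[311.79810543 111.08650074]
221 31
```

View pics/c5.png

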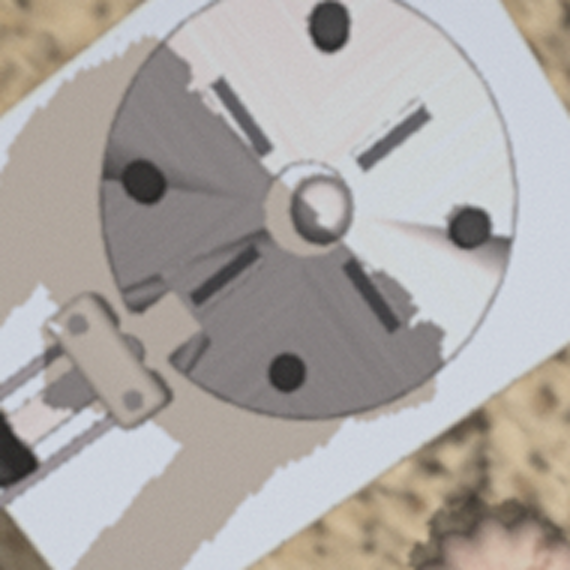

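Wrist crop: studs at (330,24), (144,182), (288,372) and (469,227), and bridge screws at (79,324) and (133,399). The notch at (170,325) faces the bridge. Now the exact offset.

```bash
python3 - <<'E'
from h import *
T=wT('pics/w5pose.npz')
c=lambda u,v,z:ray('wrist',221+(u+.5)/3-.5,31+(v+.5)/3-.5,z,T)[:2]
S=[c(*p,.046) for p in[(330,22),(144,182),(288,372),(469,227)]];d=np.mean(S,0)
print('disc',d,[(round(ang(s-d),3),round(float(np.linalg.norm(s-d)),4)) for s in S])
n=ang((S[1]+S[2])/2-d)
n=np.mean([ang(S[1]-d)+.785,ang(S[2]-d)-.785+2*np.pi]) if ang(S[2]-d)<0 else np.mean([ang(S[1]-d)+.785,ang(S[2]-d)-.785])
s1,s2=c(79,324,.044),c(133,399,.044);b=(s1+s2)/2;a=ang(s2-s1)+np.pi/2;print('bridge',b,'yaw',a,'notch',n)
for a in(a,-.275):
  m=d+.065*np.array([np.cos(n),np.sin(n)])-b
  print('mouth base x,y',m@[np.cos(a),np.sin(a)]-.083,m@[-np.sin(a),np.cos(a)])
m=(c(127,308,.03)+c(190,373,.03))/2-b;a=-.275;print('direct mouth y',m@[-np.sin(a),np.cos(a)])
E
```

```text
disc [0.56929354 0.09352529] [(0.548, 0.0497), (2.125, 0.0489), (-2.589, 0.0493), (-1.025, 0.0487)]
bridge [0.49437294 0.11328458] yaw -0.28478128805891423 notch 2.9098948910323585
mouth base x,y -0.07045408904064532 -0.001363494388580141
mouth base x,y -0.07046802571078953 -0.0014861423761918426
direct mouth y -0.003457216974696968
```

```bash
python3 - <<'E'
from h import *
T=wT('pics/w5pose.npz')
c=lambda u,v,z:ray('wrist',221+(u+.5)/3-.5,31+(v+.5)/3-.5,z,T)[:2]
S=[c(*p,.03) for p in[(225,275),(394,138),(242,116),(372,296)]];d=np.mean(S,0);print(d)
n1=ang(S[0]-S[1]);n2=ang(S[3]-S[2])-np.pi/2+2*np.pi;print(n1,n2)
b=(c(79,324,.044)+c(133,399,.044))/2;a=-.277
for n in(n1,n2):
  m=d+.065*np.array([np.cos(n),np.sin(n)])-b;print(m@[np.cos(a),np.sin(a)]-.083,m@[-np.sin(a),np.cos(a)])
E
```

```text
[0.56960639 0.0937532 ]
2.902471705721819 2.9022425928475775
-0.07024653745501272 -0.0006742105100674641
-0.07024709972293218 -0.0006593287914185226
```

Two independent measurements put the notch mouth at y = -0.7 to -1.4 mm, so it's aligned. Next is the bolt: turn the tool along the bolt, close the fingers and stand behind the tab.

```bash
python3 -m handwheel '[{"tx":0,"ty":0,"tz":0,"roll":0.12},{"tx":0,"ty":0,"tz":0,"roll":0.12},{"tx":0,"ty":0,"tz":0,"roll":0.12},{"tx":0,"ty":0,"tz":0,"roll":0.12},{"tx":0,"ty":0,"tz":0,"roll":0.12},{"tx":0,"ty":0,"tz":0,"roll":0.12},{"tx":0,"ty":0,"tz":0,"roll":0.12},{"tx":0,"ty":0,"tz":0,"roll":0.117},{"tx":0,"ty":0,"tz":0,"roll":0},{"tx":0,"ty":0,"tz":0,"roll":0}]' 0 20
python3 - <<'E'
from h import *
o=ctrl.get_obs();R=Ro.from_rotvec(o['tool_rot']).as_matrix();print(ang(R[:2,0]),1e3*R.T@(np.array([.4232,.1335,.100])-o['tool_pos']))
for n,u,v in[('shaker',121,268),]:
  print(n,ray('wrist',u,v,.09,wT('pics/w2pose.npz')))
E
```

```text
t: 10.02
tool_pos: [0.4946, 0.0283, 0.2821]
tool_rot: [-3.112, 0.427, 0.003]
contact_force: [-0.3, -0.5, -0.2]
opening: -0.0001
grip_force: 0.0
-0.2726443186531409 [-96.70672562 -82.08559236 182.34830483]
shaker [0.42155143 0.27326496 0.09      ]
```

```bash
python3 -m handwheel '[{"tx":-14,"ty":-12,"tz":10,"roll":0},{"tx":-14,"ty":-12,"tz":20,"roll":0},{"tx":-14,"ty":-12,"tz":30,"roll":0},{"tx":-14,"ty":-12,"tz":30,"roll":0},{"tx":-14,"ty":-12,"tz":30,"roll":0},{"tx":-14,"ty":-12,"tz":30,"roll":0},{"tx":-12.7,"ty":-10.1,"tz":32,"roll":0},{"tx":0,"ty":0,"tz":0,"roll":0},{"tx":0,"ty":0,"tz":0,"roll":0},{"tx":0,"ty":0,"tz":0,"roll":0}]'
python3 - <<'E'
from h import *
o=ctrl.get_obs();R=Ro.from_rotvec(o['tool_rot']).as_matrix();print(ang(R[:2,0]),1e3*R.T@(np.array([.4232,.1335,.034])-o['tool_pos']))
E
```

```text
t: 10.85
tool_pos: [0.4254, 0.133, 0.1029]
tool_rot: [-3.112, 0.431, -0.004]
contact_force: [0.0, 0.0, -0.3]
opening: -0.0003
grip_force: 0.0
-0.27505639698132545 [-2.3567438   0.18261565 68.88546757]
```

```bash
python3 -m handwheel '[{"tx":-2,"ty":0,"tz":14,"roll":0},{"tx":0,"ty":0,"tz":14,"roll":0},{"tx":0,"ty":0,"tz":14,"roll":0},{"tx":0,"ty":0,"tz":12,"roll":0},{"tx":0,"ty":0,"tz":10,"roll":0},{"tx":0,"ty":0,"tz":5,"roll":0},{"tx":0,"ty":0,"tz":0,"roll":0},{"tx":0,"ty":0,"tz":0,"roll":0},{"tx":0,"ty":0,"tz":0,"roll":0}]'
cat > f.py <<'E'
from h import *
o=ctrl.get_obs();e=np.array([np.cos(-.277),np.sin(-.277)]);b=np.array([.4944,.1133])
print('t %.2f x %.2f y %.2f F %.2f'%(o['t'],(o['tool_pos'][:2]-b)@e*1e3-83,(o['tool_pos'][:2]-b)@[-e[1],e[0]]*1e3,-o['contact_force'][:2]@e))
E
python3 f.py
```

```text
t: 11.6
tool_pos: [0.4232, 0.1337, 0.0335]
tool_rot: [-3.111, 0.433, -0.003]
contact_force: [-0.3, 0.3, 0.1]
opening: 0.0
grip_force: 0.0
t 11.60 x -157.10 y 0.13 F 0.34
```

```bash
python3 -m handwheel '[{"tx":1,"ty":0,"tz":0,"roll":0},{"tx":1,"ty":0,"tz":0,"roll":0},{"tx":1,"ty":0,"tz":0,"roll":0},{"tx":1,"ty":0,"tz":0,"roll":0},{"tx":1,"ty":0,"tz":0,"roll":0},{"tx":1,"ty":0,"tz":0,"roll":0},{"tx":1,"ty":0,"tz":0,"roll":0},{"tx":1,"ty":0,"tz":0,"roll":0},{"tx":1,"ty":0,"tz":0,"roll":0},{"tx":1,"ty":0,"tz":0,"roll":0}]' >/dev/null; python3 f.py
python3 -m handwheel '[{"tx":1,"ty":0,"tz":0,"roll":0},{"tx":1,"ty":0,"tz":0,"roll":0},{"tx":1,"ty":0,"tz":0,"roll":0},{"tx":1,"ty":0,"tz":0,"roll":0}]' >/dev/null; python3 f.py
python3 -m handwheel '[{"tx":1,"ty":0,"tz":0,"roll":0},{"tx":1,"ty":0,"tz":0,"roll":0},{"tx":1,"ty":0,"tz":0,"roll":0},{"tx":1,"ty":0,"tz":0,"roll":0}]' >/dev/null; python3 f.py
```

```text
t 12.43 x -148.11 y -0.20 F -0.23
t 12.77 x -144.05 y -0.17 F -0.14
t 13.10 x -140.46 y -0.23 F 2.16
```

```bash
python3 -m handwheel '[{"tx":1,"ty":0,"tz":0,"roll":0},{"tx":1,"ty":0,"tz":0,"roll":0},{"tx":1,"ty":0,"tz":0,"roll":0},{"tx":1,"ty":0,"tz":0,"roll":0},{"tx":1,"ty":0,"tz":0,"roll":0},{"tx":1,"ty":0,"tz":0,"roll":0}]' >/dev/null; python3 f.py
python3 -m handwheel '[{"tx":1,"ty":0,"tz":0,"roll":0},{"tx":1,"ty":0,"tz":0,"roll":0},{"tx":1,"ty":0,"tz":0,"roll":0},{"tx":1,"ty":0,"tz":0,"roll":0},{"tx":1,"ty":0,"tz":0,"roll":0},{"tx":1,"ty":0,"tz":0,"roll":0}]' >/dev/null; python3 f.py
python3 -m handwheel '[{"tx":1,"ty":0,"tz":0,"roll":0},{"tx":1,"ty":0,"tz":0,"roll":0},{"tx":1,"ty":0,"tz":0,"roll":0},{"tx":1,"ty":0,"tz":0,"roll":0}]' >/dev/null; python3 f.py
python3 -m handwheel '[{"tx":1,"ty":0,"tz":0,"roll":0},{"tx":1,"ty":0,"tz":0,"roll":0}]' >/dev/null; python3 f.py
```

```text
t 13.60 x -134.19 y -0.22 F 1.76
t 14.10 x -128.17 y -0.21 F 2.53
t 14.43 x -124.17 y -0.21 F 2.46
t 14.60 x -122.47 y -0.21 F 4.23
```

```bash
for i in 1; do python3 -m handwheel '[{"tx":0.4,"ty":0,"tz":0,"roll":0},{"tx":0.4,"ty":0,"tz":0,"roll":0},{"tx":0,"ty":0,"tz":0,"roll":0}]' >/dev/null; python3 f.py; done
python3 -m handwheel '[{"tx":0.4,"ty":0,"tz":0,"roll":0},{"tx":0.4,"ty":0,"tz":0,"roll":0},{"tx":0,"ty":0,"tz":0,"roll":0}]' >/dev/null; python3 f.py
```

```text
t 14.85 x -121.48 y -0.23 F 3.51
t 15.10 x -120.62 y -0.21 F 2.60
```

```bash
python3 -m handwheel '[{"tx":0.4,"ty":0,"tz":0,"roll":0},{"tx":0.4,"ty":0,"tz":0,"roll":0},{"tx":0,"ty":0,"tz":0,"roll":0}]' >/dev/null; python3 f.py
python3 -m handwheel '[{"tx":0.4,"ty":0,"tz":0,"roll":0},{"tx":0.4,"ty":0,"tz":0,"roll":0},{"tx":0,"ty":0,"tz":0,"roll":0}]' >/dev/null; python3 f.py
```

```text
t 15.35 x -119.79 y -0.21 F 3.32
t 15.60 x -118.97 y -0.22 F 4.71
```

```bash
python3 -m handwheel '[{"tx":0.4,"ty":0,"tz":0,"roll":0},{"tx":0.4,"ty":0,"tz":0,"roll":0},{"tx":0,"ty":0,"tz":0,"roll":0}]' >/dev/null; python3 f.py
```

```text
t 15.85 x -118.16 y -0.21 F 3.89
```

```bash
python3 -m handwheel '[{"tx":0.4,"ty":0,"tz":0,"roll":0},{"tx":0,"ty":0,"tz":0,"roll":0}]' >/dev/null; python3 f.py
python3 -m handwheel '[{"tx":0.4,"ty":0,"tz":0,"roll":0},{"tx":0,"ty":0,"tz":0,"roll":0}]' >/dev/null; python3 f.py
```

```text
t 16.02 x -117.94 y -0.22 F 3.93
t 16.18 x -117.85 y -0.21 F 5.64
```

```bash
python3 -m handwheel '[{"tx":0.4,"ty":0,"tz":0,"roll":0},{"tx":0,"ty":0,"tz":0,"roll":0}]' >/dev/null; python3 f.py
python3 -m handwheel '[{"tx":0.4,"ty":0,"tz":0,"roll":0},{"tx":0,"ty":0,"tz":0,"roll":0}]' >/dev/null; python3 f.py
```

```text
t 16.35 x -117.80 y -0.22 F 7.14
t 16.52 x -117.73 y -0.22 F 8.07
```

It's seated: force is rising steeply after about 24.5 mm of travel, which is within the expected range. Now pressing up to about 15 N at the wrist, which is 13 N plus 2 N of bolt friction.

```bash
python3 -m handwheel '[{"tx":0.4,"ty":0,"tz":0,"roll":0},{"tx":0.4,"ty":0,"tz":0,"roll":0},{"tx":0,"ty":0,"tz":0,"roll":0},{"tx":0,"ty":0,"tz":0,"roll":0}]' >/dev/null; python3 f.py
python3 -m handwheel '[{"tx":0.4,"ty":0,"tz":0,"roll":0},{"tx":0,"ty":0,"tz":0,"roll":0},{"tx":0,"ty":0,"tz":0,"roll":0}]' >/dev/null; python3 f.py
```

```text
t 16.85 x -117.63 y -0.22 F 12.01
t 17.10 x -117.58 y -0.23 F 12.48
```

```bash
python3 -m handwheel '[{"tx":0.4,"ty":0,"tz":0,"roll":0},{"tx":0,"ty":0,"tz":0,"roll":0},{"tx":0,"ty":0,"tz":0,"roll":0}]' >/dev/null; python3 f.py
python3 -m handwheel '[{"tx":0,"ty":0,"tz":0,"roll":0}]' >/dev/null; python3 f.py
python3 -m handwheel '[{"tx":0,"ty":0,"tz":0,"roll":0}]' >/dev/null; python3 f.py
```

```text
t 17.35 x -117.52 y -0.23 F 14.71
t 17.43 x -117.54 y -0.23 F 14.32
t 17.52 x -117.52 y -0.21 F 14.11
```

```bash
python3 -m handwheel '[{"tx":0.2,"ty":0,"tz":0,"roll":0},{"tx":0,"ty":0,"tz":0,"roll":0},{"tx":0,"ty":0,"tz":0,"roll":0},{"tx":0,"ty":0,"tz":0,"roll":0}]' >/dev/null; python3 f.py
python3 -m handwheel '[{"tx":0,"ty":0,"tz":0,"roll":0},{"tx":0,"ty":0,"tz":0,"roll":0},{"tx":0,"ty":0,"tz":0,"roll":0},{"tx":0,"ty":0,"tz":0,"roll":0},{"tx":0,"ty":0,"tz":0,"roll":0},{"tx":0,"ty":0,"tz":0,"roll":0}]' >/dev/null; python3 f.py
python3 -m handwheel '[{"tx":0,"ty":0,"tz":0,"roll":0},{"tx":0,"ty":0,"tz":0,"roll":0},{"tx":0,"ty":0,"tz":0,"roll":0},{"tx":0,"ty":0,"tz":0,"roll":0}]' >/dev/null; python3 f.py
```

```text
t 17.85 x -117.51 y -0.22 F 14.72
t 18.35 x -117.49 y -0.24 F 15.11
t 18.68 x -117.51 y -0.23 F 15.79
```

Pressed at about 15 N for over a second. Now back off gently, rise and check.

```bash
python3 -m handwheel '[{"tx":-1,"ty":0,"tz":0,"roll":0},{"tx":-1,"ty":0,"tz":0,"roll":0},{"tx":-2,"ty":0,"tz":0,"roll":0},{"tx":-4,"ty":0,"tz":0,"roll":0},{"tx":-6,"ty":0,"tz":0,"roll":0},{"tx":-6,"ty":0,"tz":-5,"roll":0},{"tx":-2,"ty":0,"tz":-20,"roll":0},{"tx":0,"ty":0,"tz":-30,"roll":0},{"tx":0,"ty":0,"tz":-35,"roll":0},{"tx":0,"ty":0,"tz":-35,"roll":0},{"tx":0,"ty":0,"tz":-35,"roll":0},{"tx":0,"ty":0,"tz":-30,"roll":0}]'
python3 -m handwheel '[{"tx":20,"ty":0,"tz":0,"roll":0},{"tx":20,"ty":0,"tz":0,"roll":0},{"tx":0,"ty":0,"tz":0,"roll":0},{"tx":0,"ty":0,"tz":0,"roll":0},{"tx":0,"ty":0,"tz":0,"roll":0}]'
python3 - <<'E'
from h import *
o=ctrl.get_obs();np.savez('pics/w6pose.npz',p=o['tool_pos'],r=o['tool_rot']);grab('wrist','w6')
T=wT('pics/w6pose.npz');p=np.linalg.inv(T)@[.53,.1,.03,1];K=np.array(optics.camera_params('wrist')['mtx'])
q=K@p[:3];q=q[:2]/q[2];u,v=max(0,int(q[0])-110),max(0,int(q[1])-110);print(q,u,v)
cv2.imwrite('pics/c6.png',cv2.resize(cv2.imread('pics/w6.png')[v:v+220,u:u+220],None,fx=2.7,fy=2.7,interpolation=2))
E
```

```text
t: 19.68
tool_pos: [0.4427, 0.128, 0.2256]
tool_rot: [-3.111, 0.432, -0.006]
contact_force: [0.3, -0.1, 0.2]
opening: 0.0001
grip_force: 0.0
t: 20.1
tool_pos: [0.4804, 0.117, 0.222]
tool_rot: [3.112, -0.433, -0.001]
contact_force: [-0.4, 0.6, 0.4]
opening: -0.0001
grip_force: 0.0
[331.07435026 153.63589818] 221 43
```

View pics/c6.png

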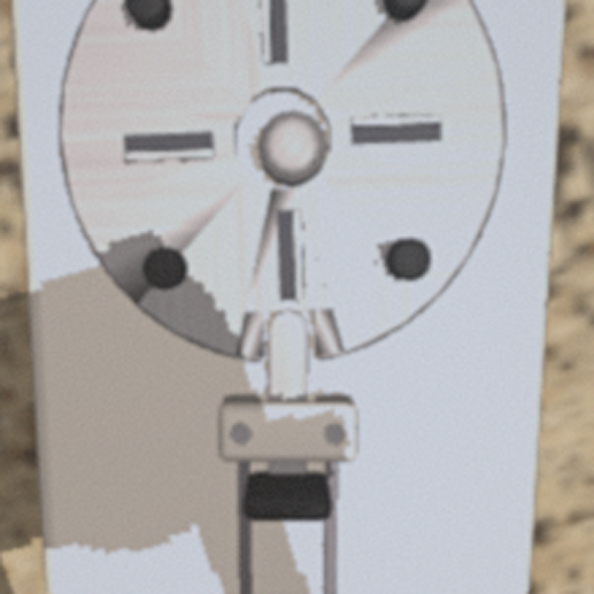

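The bolt nose (288,315) sits on the notch's bottom, centred between the lips, with the disc flat and the spindle play taken up. Handing in.

```bash
python3 -c "
from station import ctrl
print(ctrl.finish_job())"
```

```text
the job is handed in; nothing more can be done
None
```

The slicer job is handed in: the notch faces the bolt, the bolt is home on the notch's bottom after about 13 N (estimated) for over a second, and the arm is clear; no verdict came back.

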